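# Fit a keyed drive shaft into the polisher's pulley hub

## Task

Blow out the bore of the polisher's pulley first: squeeze the trigger of the fixed air gun fully against its grip and let it spring back. Then take the keyed shaft out of its storage block, push it upright into the pulley hub, turning it until its key slips into the keyway, and keep pushing against the spring in the bore until the shaft's collar sits on the hub face. Finish while still gripping the shaft and holding it pressed home (let go, it rises again), and leave the lens case and the gauge block where they are.

Things in the scene. Friction and masses are not known exactly. Their poses are not given: they have to be found in the camera images.
- pulley: aluminium belt pulley, upright hub, fixed on a 110 x 110 x 10 mm steel plate. Origin under the plate, on the bore axis; z up; keyway on the -x side. Flange 84 mm across, top at z = 38 mm; hub 44 mm across, flat top face at z = 60 mm. Bore 22.5 mm across; keyway 9.5 mm wide, floor 15.5 mm from the axis, open at the top, full depth; mouth has no effective chamfer
- hub_mouth (a point): centre of the hub's top face, 60 mm above the pulley's origin; axes as the pulley's
- spring_seat (a joint): travel (m) of the sprung seat in the bore, a disc 18 mm across: 0 = up, its top 24 mm above the pulley's origin; the shaft's foot pushes it down, 0.009 when the shaft is home. It takes about 6 N to start and 10.5 N at home
- air_gun: blow gun bolted upright to the bench beside the pulley: 90 x 60 mm foot, aluminium valve body, black grip pointing up (26 x 26 mm, z = 41 to 125 mm; brass plug on top to 132 mm). Origin under the foot; z up; -x is the trigger and nozzle side, towards the pulley. Grip's rear face at x = +17 mm, front face at -9 mm. The thin nozzle ends at x = -81 mm, below z = 56 mm
- squeeze_point (a point): fixed point of the air gun at x = -1, y = 0, z = 98 mm of its frame: midway between the grip's rear face and the trigger's outer face when fully squeezed (about 37 mm then; about 51 mm at rest). Axes as the air gun's: squeeze along x
- trigger (a joint): hinge angle of the steel trigger lever (18 mm wide) on the front of the air gun's grip, hinged at its lower end (47 mm above the bench), free end at z = 112 mm. 0 = released, 0.28 = fully squeezed; a spring returns it; about 8 N at the height of the squeeze point squeezes it fully
- shaft: loose steel shaft, 0.18 kg, 95 mm long, upright in the storage block. Origin: centre of its foot; z up. z 0-45 mm: round 20 mm journal, tapered to 15 mm over the lowest 6 mm; key 6 mm wide on its -x side, 13.5 mm out from the axis, z 14-40 mm; collar 34 mm across, z 45-51; square head 22 x 22 mm (sides along x, y), z 51-95, to grip by. Home: origin 15 mm above the pulley's origin
- shaft_head (a point): point on the shaft's axis 78 mm above its foot, in the square head; axes as the shaft's. Above the hub's top face it is 64 mm with the key resting on that face, 42 mm when the shaft stands unpushed on the sprung seat, 33 mm when home (collar on the face)
- shaft_block: grey storage block 66 x 66 x 34 mm, fixed; origin under its centre. The shaft stands in its 31 mm hole, 26 mm deep (floor 8 mm above the bench)
- lens_case: bystander: cream pot with a black cap, 39 mm across, 60 mm high, loose; leave it
- gauge_block: bystander: grey block 60 x 34 x 24 mm, loose; leave it
Things that resemble listed ones, but are neither listed nor needed, are in the scene too. Leave any purple or red look-alike of the air_gun alone.

How it is judged:
By the outcome, as a careful person would: the job done as asked, in the order asked, and still so for the second after the job is handed in, while the arm keeps its last pose, push and grip.
It also fails if it takes over 67 s, if anything falls off the work surface, if the arm or the gripper's body presses on something with over 40 N, if the wrist force passes 120 N, or if a joint passes its speed limit or range.

## Robot

A 7-joint arm with a two-finger parallel gripper is mounted at the origin on a cart in front of the work surface, level with it; the furniture and walls round the work are solid. World frame = base frame: x ahead of the robot, y to its left, z up, the work surface at z = 0. Lengths are in m, angles in rad, forces in N, time in s.
With the tool pointing down it reaches from about 0.4 to 0.875 m from the base axis. Payload 6.5 kg.
Tool frame: the origin (TCP) lies where the fingers leave the gripper's body, on its centre line; the fingertips stand 64 mm ahead of it and the grasp point (between the pads) lies 45 mm ahead of it; z points along the fingers, y is the line along which they close (so a half turn about z gives the same grasp; the last joint's range is limited). The gripper opens to 88 mm and grips with 3 to 60 N. Pads are 18 mm wide; open, the fingers measure 123 mm over their backs; the gripper's body (75 mm by 187 mm) begins 45 mm behind the grasp point.
Start: joints at [1.128, 0.536, -0.004, 1.538, 0.003, 1.067, -0.071], TCP at [0.239, -0.604, 0.303] pointing down, gripper open.
Joint ranges: [-2.7, 2.7], [-0.37, 2.16], [-1.27, 1.26], [0.24, 2.4], [-1.31, 4.45], [0.19, 1.91], [-2.76, 2.76]. Speed limits (rad/s): [2.39, 2.39, 3.14, 3.14, 3.14, 3.14, 3.14].

## Interface

Orientations are given as a unit quaternion [w, x, y, z].
In Python, from workcell import * gives the robot as it stands.
- The arm moves only by the shell command python3 -m crank 'ROWS' [FORCE]. ROWS is text: rows parted by semicolons, each of 5 numbers parted by spaces: the shift along the tool's x, y, z in mm, then the turn about the tool's z in degrees, then the finger opening in mm, from 0 to 88.1. In form: dx dy dz turn claw; .... A call has 1 to 5 rows; each row is the pose to reach, as a shift and turn from the pose commanded when the call began, along the tool's axes at that moment; what a row does not reach only later rows make up. A row lasts 1/8 s, in which the tool goes at most 62.5 mm and 10.7 degrees, less where a joint would pass 70% of its speed; a pose out of reach is approached as far as the arm can. A call with a gripper value outside its range is refused whole. The fingers move at their own pace and stop on an object; FORCE is the grip in N (left out, the last holds). Time passes only in rows, so rows that repeat a pose let the fingers close. It gives the time, the measured TCP pose, the force, the opening and the grip force at its end, in the units of the state.
- observe(): the state, without advancing time (a new reading comes with each control period).
- capture(name): name is "scene" or "top"; returns the picture (420x560x3 uint8, red, green, blue); there is no depth.
- camera_params(name): a dict with "fov_y" (degrees; the focal length in pixels is half the picture's height over the tangent of half this angle, whatever the lens; pixels are square), "cx", "cy" (the principal point, pixels), "world_to_cam" (4x4, takes a point from world to camera coordinates). Camera axes: x right, y down, z forward; pixel columns grow to the right and rows downward; lengths in m; the calibration is good to about 2 mm. A picture is of the moment at which its call begins. camera_params takes no time and is no camera call.
- close_job(): hands the job in; it is judged then, once.
The state is a dict: "time": time; "joint_pos": joint angles; "joint_vel": joint speeds; "effort": joint torques, N m; "tool_pos": TCP position; "ee_rot": TCP orientation; "wrist_force": force on the tool from outside, world axes, zero at the start; "moment": the same for the moment, N m; "width": finger opening in m; "gripper_force": force on a finger pad.
Only numpy, scipy, OpenCV 4.12 (cv2) and the standard library are available. Lean on these libraries where they do the work, as an engineer would, in place of code of your own. Each camera call takes 0.05 s, during which the arm holds its last target. There are 200 camera calls.

## Working session

There is one attempt and no reset: what is moved stays moved. The work goes in short steps, Python scripts to look and compute and a shell command to move; the robot and the scene stay as the last step left them, time stands still between calls to the robot, and variables do not carry over. Pictures are saved under pics/ and viewed, at most 10 in all, crops included, and the job is handed in when it is done.

```bash
mkdir -p pics; python3 - <<'E'
from workcell import *
import cv2,numpy as np
for n in("scene","top"):
    im=capture(n); cv2.imwrite(f"pics/{n}0.png",im[:,:,::-1]); p=camera_params(n); print(n,p)
o=observe(); print({k:np.round(v,3).tolist() for k,v in o.items()})
E
```

```text
scene {'fov_y': 56.31906213836652, 'cx': 281.73376582828035, 'cy': 209.1922294285829, 'world_to_cam': array([[-0.76953522, -0.63819821,  0.02277258,  0.40864562],
       [-0.3845658 ,  0.43464826, -0.81436481,  0.3077557 ],
       [ 0.5098281 , -0.63543995, -0.57990635,  0.91893278],
       [ 0.        ,  0.        ,  0.        ,  1.        ]])}
top {'fov_y': 55.23068121659742, 'cx': 278.9318228703533, 'cy': 208.94977974643507, 'world_to_cam': array([[ 0.02152844, -0.99970555, -0.01119556, -0.00564548],
       [-0.98305633, -0.01912832, -0.18230292,  0.54802715],
       [ 0.18203509,  0.01493057, -0.98317867,  0.97228167],
       [ 0.        ,  0.        ,  0.        ,  1.        ]])}
{'time': 0.1, 'joint_pos': [1.128, 0.537, -0.004, 1.539, 0.003, 1.067, -0.071], 'joint_vel': [0.001, -0.002, -0.001, -0.003, 0.002, 0.001, 0.0], 'effort': [0.003, -57.208, 0.993, -25.223, -0.056, 0.013, 0.0], 'tool_pos': [0.239, -0.604, 0.302], 'ee_rot': [-0.001, 0.982, 0.187, -0.0], 'wrist_force': [0.194, -0.06, -0.75], 'moment': [-0.042, -0.003, -0.007], 'gripper_force': 0.0, 'width': 0.088}
```

View pics/scene0.png

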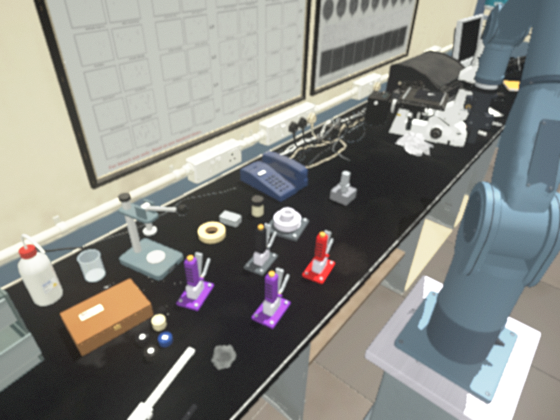

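View pics/top0.png

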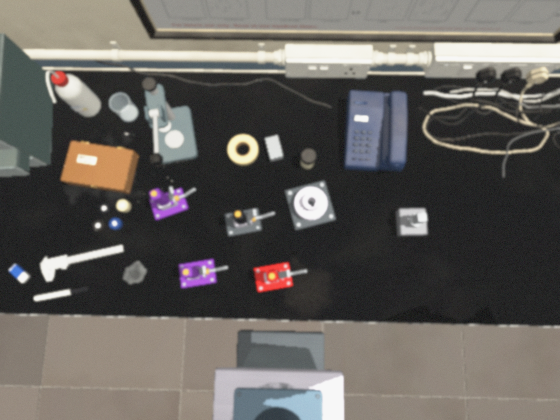

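Top: candidates for the air gun are purple at (169,202) and (198,273), red at (273,277), and the grey-foot/black-grip one at (243,221). I choose (243,221), because its nozzle points at the pulley (311,205). The storage block with the shaft is at (412,221), the lens case at (308,158) and the gauge block at (274,148).

```bash
python3 - <<'E'
import cv2,numpy as np
a=cv2.imread("pics/top0.png")[175:250,210:345]; b=cv2.imread("pics/top0.png")[190:250,385:440]; c=cv2.imread("pics/scene0.png")[160:280,235:365]
k=cv2.INTER_CUBIC
A=cv2.resize(a,None,fx=4,fy=4,interpolation=k);B=cv2.resize(b,None,fx=4,fy=4,interpolation=k);C=cv2.resize(c,None,fx=4.6,fy=4.6,interpolation=k)
cv2.imwrite("pics/c1.png",np.hstack([A,np.pad(B,((0,60),(0,0),(0,0)))])); cv2.imwrite("pics/c2.png",C)
E
```

```text
(no output)
```

View pics/c1.png

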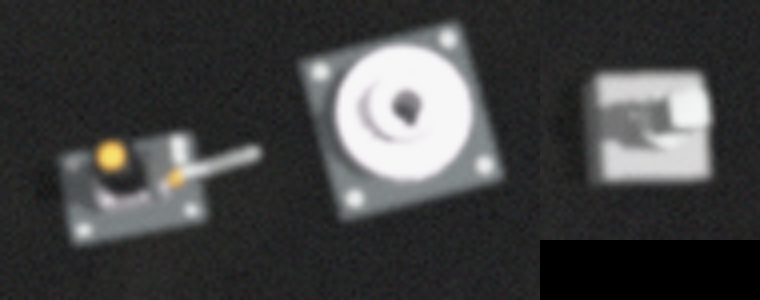

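View pics/c2.png

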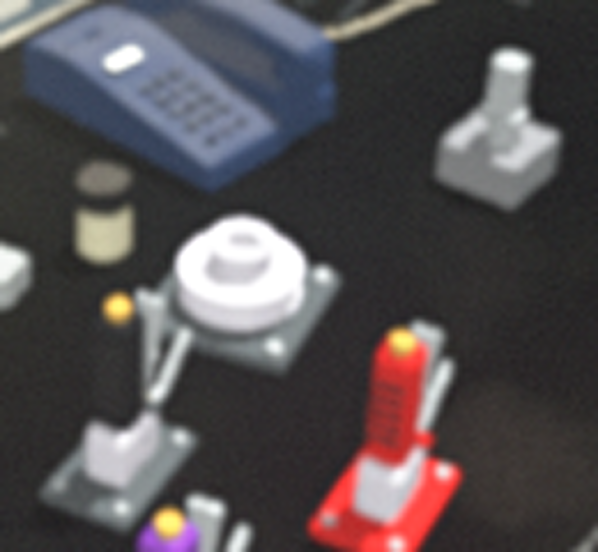

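Crops: the chosen gun has a black grip, brass plug at about top (238,214), foot corners (225,215) to (262,229), and a nozzle pointing at the pulley. The pulley is rotated about 14°, with the keyway notch toward the robot at top (313,206). The shaft head is at top (422,217). Next I measure all of these.

```bash
cat > h.py <<'E'
import cv2,numpy as np
from workcell import *
def cam(n):
    p=camera_params(n); f=210/np.tan(np.radians(p["fov_y"]/2)); return f,p["cx"],p["cy"],p["world_to_cam"]
def ray(n,uv,k1=0.):
    f,cx,cy,T=cam(n); u=(np.array(uv,float)-[cx,cy])/f
    x=u.copy()
    for _ in range(9): x=u/(1+k1*(x@x))
    d=T[:3,:3].T@np.r_[x,1]; return -T[:3,:3].T@T[:3,3],d/np.linalg.norm(d)
def plane(n,uv,z,k1=0.):
    c,d=ray(n,uv,k1); return c+d*(z-c[2])/d[2]
def tri(a,b,k1=0.):
    c1,d1=ray("top",a,k1);c2,d2=ray("scene",b,k1)
    s=np.linalg.lstsq(np.c_[d1,-d2],c2-c1,rcond=None)[0]; p,q=c1+s[0]*d1,c2+s[1]*d2
    return (p+q)/2*1000,np.linalg.norm(p-q)*1000
def proj(n,P):
    f,cx,cy,T=cam(n); q=T[:3,:3]@P+T[:3,3]; return np.array([cx,cy])+f*q[:2]/q[2]
def blob(m,off,roi=None):
    n,l,s,c=cv2.connectedComponentsWithStats(m.astype(np.uint8)); i=1+np.argmax(s[1:,4]); return c[i]+off,s[i,4],l==i
E
cat > m.py <<'E'
from h import *
t=cv2.imread("pics/top0.png");s=cv2.imread("pics/scene0.png")
# table front edge straightness
g=cv2.GaussianBlur(t,(3,3),0).astype(float).sum(2); xs=np.arange(10,540,66)
print("edge",[(x,int(300+np.argmax(np.diff(g[300:335,x-3:x+4].mean(1))))) for x in xs])
def brass(im,x0,y0,x1,y1):
    h=cv2.cvtColor(im[y0:y1,x0:x1],cv2.COLOR_BGR2HSV); w=((h[...,0]>12)&(h[...,0]<32)&(h[...,1]>110)&(h[...,2]>130)); c,a,_=blob(w,np.array([x0,y0])); return c,a
bt,bs=brass(t,228,205,246,222),brass(s,253,218,268,234); print("brass",bt,bs,tri(bt[0],bs[0]))
def rect(x0,y0,x1,y1,th,z,lab):
    m=cv2.GaussianBlur(t,(3,3),0)[y0:y1,x0:x1].max(2)>th; c,a,l=blob(m,np.array([x0,y0]))
    cn=max(cv2.findContours(l.astype(np.uint8),0,1)[0],key=cv2.contourArea); h=cv2.convexHull(cn)
    q=cv2.boxPoints(cv2.minAreaRect(h))+[x0,y0]
    P=np.array([plane("top",p,z)[:2] for p in q])*1000; e=np.roll(P,-1,0)-P
    print(lab,"ctr",P.mean(0).round(1),"len",np.linalg.norm(e,axis=1).round(1),"ang",np.degrees(np.arctan2(e[:,1],e[:,0])).round(1),q.round(1).tolist())
rect(280,175,343,235,75,.010,"plate")
m=(cv2.GaussianBlur(t,(3,3),0)[175:235,280:343].min(2)>185); c,a,l=blob(m,np.array([280,175]))
cn=max(cv2.findContours(l.astype(np.uint8),0,1)[0],key=cv2.contourArea); e=cv2.fitEllipse(cn); print("flange",e,plane("top",np.array(e[0])+[280,175],.038)*1000, 'diam', e[1])
rect(388,200,436,242,140,.034,"block")
rect(388,200,436,242,222,.103,"headtop")
m=s[165:185,335:355].min(2)>205; cs,a,_=blob(m,np.array([335,165])); 
m=t[205:230,410:432].min(2)>215; ct,a2,_=blob(m,np.array([410,205])); print("head",ct,a2,cs,a,tri(ct,cs))
E
python3 m.py
```

```text
edge [(np.int64(10), 312), (np.int64(76), 313), (np.int64(142), 315), (np.int64(208), 316), (np.int64(274), 319), (np.int64(340), 319), (np.int64(406), 322), (np.int64(472), 322), (np.int64(538), 325)]
brass (array([237.31914894, 213.57446809]), np.int32(47)) (array([260.5, 226.5]), np.int32(32)) (array([521.64053419, 102.49020678, 129.26797062]), np.float64(2.6978234190471153))
plate ctr [569.1 -76.2] len [115.  114.  112.8 113.5] ang [ -73.6 -165.4  106.2   15.7] [[284.0, 189.8], [325.3, 178.8], [336.2, 219.6], [294.9, 230.6]]
flange ((30.749080657958984, 27.72063636779785), (32.57486343383789, 33.14999771118164), 136.6288299560547) [568.27852915 -76.06970267  38.        ] diam (32.57486343383789, 33.14999771118164)
block ctr [ 525.2 -338.6] len [71.9 64.9 71.1 64.9] ang [-88.9 177.4  91.2  -1.9] [[399.0, 209.0], [427.0, 209.0], [427.0, 234.0], [399.0, 234.0]]
headtop ctr [ 527.8 -338.4] len [14.3 19.5 14.3 19.5] ang [-88.9 177.5  91.1  -2.4] [[419.0, 212.0], [425.0, 212.0], [425.0, 220.0], [419.0, 220.0]]
head [421.62162162 216.12162162] 74 [345.64705882 172.94117647] 17 (array([ 528.57750259, -338.00373769,  100.40954893]), np.float64(1.5355417385909707))
```

```bash
python3 - <<'E'
from h import *
t=cv2.imread("pics/top0.png")
im=cv2.GaussianBlur(t,(3,3),0)[208:242,218:266]; m=(im.max(2)>75)
m=cv2.morphologyEx(m.astype(np.uint8),cv2.MORPH_OPEN,np.ones((5,5)))
cn=max(cv2.findContours(m,0,1)[0],key=cv2.contourArea); q=cv2.boxPoints(cv2.minAreaRect(cn))+[218,208]
P=np.array([plane("top",p,.008)[:2] for p in q])*1000; e=np.roll(P,-1,0)-P
print(P.mean(0),np.linalg.norm(e,axis=1),np.degrees(np.arctan2(e[:,1],e[:,0])),q)
a,b=[plane("top",(210+u/4,175+v/4),.01)*1000 for u,v in((192,210),(83,230))]; d=b-a; print(a,b,np.linalg.norm(d),np.degrees(np.arctan2(d[1],d[0])))
o=observe(); from scipy.spatial.transform import Rotation as R
w=o["ee_rot"]; print(R.from_quat(w,scalar_first=True).as_matrix().round(3), o["tool_pos"])
E
```

```text
[521.54148816  93.30504096] [106.36752819  66.46126518 105.1624872   66.40062856] [ -81.63118629 -171.38502532   98.32699443    9.6551368 ] [[224.29230928 211.33846092]
 [264.04615784 206.36923218]
 [267.12307739 230.98461533]
 [227.36922836 235.95384407]]
[504.84421037  60.15254246  10.        ] [490.18561432 131.29757422  10.        ] 72.63945197168944 101.64220137560696
[[ 0.93   0.368 -0.001]
 [ 0.368 -0.93   0.001]
 [-0.    -0.001 -1.   ]] [ 0.23900171 -0.60400946  0.30196228]
```

```bash
python3 -m crank '35 -37 0 0 88; 76 -80 0 0 88; 117 -123 0 0 88; 158 -166 0 0 88; 199 -209 0 0 88' 20; python3 -m crank '41 -43 0 0 88; 82 -86 0 0 88; 123 -130 0 0 88; 164 -173 0 0 88; 205 -216 0 0 88'; python3 -m crank '40 -42 0 0 88; 80 -84 0 0 88; 118 -124 0 0 88; 118 -124 0 10 88; 118 -124 0 10 88'
```

```text
time: 0.72
tool_pos: [0.3477, -0.3348, 0.3026]
ee_rot: [-0.0, 0.982, 0.187, -0.0]
wrist_force: [1.4, 0.2, 0.2]
width: 0.0877
gripper_force: 0.0
time: 1.35
tool_pos: [0.4587, -0.0588, 0.3027]
ee_rot: [0.0, 0.982, 0.187, -0.0]
wrist_force: [0.7, -1.0, 0.1]
width: 0.0878
gripper_force: 0.0
time: 1.98
tool_pos: [0.5223, 0.0984, 0.3022]
ee_rot: [0.0, 0.995, 0.102, -0.001]
wrist_force: [0.3, -0.1, 0.1]
width: 0.0879
gripper_force: 0.0
```

```bash
python3 -m crank '0 0 60 0 88; 0 0 110 0 88; 0 0 145 0 88; 0 0 159 0 88; 0 0 159 0 88'; python3 - <<'E'
from h import *
im=capture("scene"); cv2.imwrite("pics/s1.png",cv2.resize(im[110:300,180:370,::-1],None,fx=3,fy=3,interpolation=2))
E
```

```text
time: 2.6
tool_pos: [0.5224, 0.0976, 0.1436]
ee_rot: [0.0, 0.995, 0.101, -0.0]
wrist_force: [0.5, 0.1, 1.0]
width: 0.0878
gripper_force: 0.0
```

View pics/s1.png

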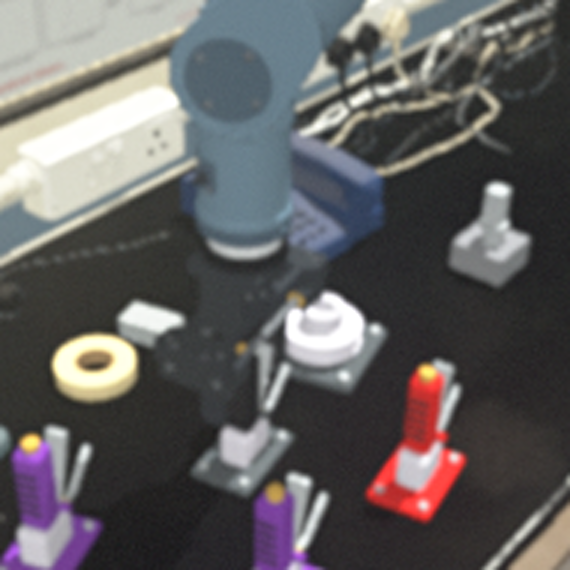

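The picture shows the gripper straddling the gun: brass plug at crop (240,348), the trigger at (262,370) inside the right-hand finger. I close at 20 N.

```bash
python3 -m crank '0 0 0 0 60; 0 0 0 0 48; 0 0 0 0 40; 0 0 0 0 30; 0 0 0 0 30' 20; python3 -m crank '0 0 0 0 30; 0 0 0 0 30; 0 0 0 0 30; 0 0 0 0 30; 0 0 0 0 30'
```

```text
time: 3.28
tool_pos: [0.5233, 0.0968, 0.1442]
ee_rot: [0.001, 0.995, 0.1, 0.001]
wrist_force: [1.0, -5.6, 6.2]
width: 0.0403
gripper_force: 3.6
time: 3.9
tool_pos: [0.523, 0.0982, 0.1442]
ee_rot: [0.0, 0.995, 0.101, 0.001]
wrist_force: [0.7, -1.7, 6.1]
width: 0.0353
gripper_force: 19.8
```

Squeezed to 35 mm at 20 N, which is fully squeezed. Now I release and rise.

```bash
python3 -m crank '0 0 0 0 60; 0 0 0 0 88; 0 0 0 0 88; 0 0 0 0 88; 0 0 0 0 88'; python3 -m crank '0 0 -40 0 88; 0 0 -100 0 88; 0 0 -150 0 88; 0 0 -150 0 88'; python3 - <<'E'
from h import *
im=capture("top")[:,:,::-1]; cv2.imwrite("pics/top1.png",im); im=capture("scene")[:,:,::-1]; cv2.imwrite("pics/scene1.png",im)
E
```

```text
time: 4.53
tool_pos: [0.5223, 0.0992, 0.1437]
ee_rot: [-0.001, 0.995, 0.101, -0.0]
wrist_force: [-0.1, 0.4, -0.9]
width: 0.0831
gripper_force: 0.0
time: 5.03
tool_pos: [0.5244, 0.0996, 0.2978]
ee_rot: [-0.001, 0.995, 0.101, 0.004]
wrist_force: [-0.4, -0.4, -0.7]
width: 0.0882
gripper_force: 0.0
```

```bash
python3 - <<'E'
import cv2,numpy as np
k=cv2.INTER_CUBIC
t=[cv2.imread(f"pics/top{i}.png")[200:245,390:440].astype(float) for i in(0,1)];s=[cv2.imread(f"pics/scene{i}.png")[165:210,322:366].astype(float) for i in(0,1)]
f=lambda a,z:cv2.resize(np.mean(a,0).astype(np.uint8),None,fx=z,fy=z,interpolation=k)
cv2.imwrite("pics/c3.png",np.hstack([f(t,8),f(s,8)]))
E
```

```text
(no output)
```

View pics/c3.png

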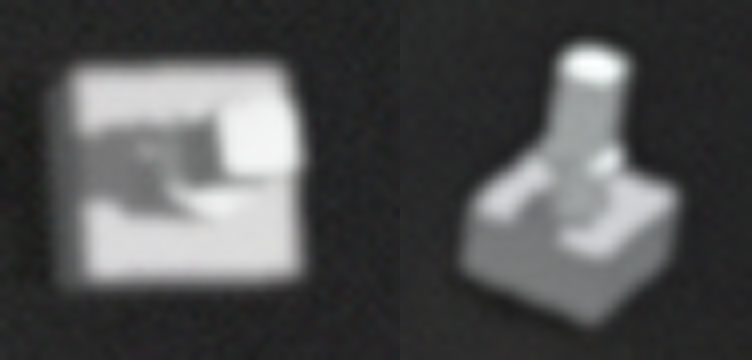

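The head top in the top crop spans (218–300, 92–178), rotated about 10°, so the current tool yaw suits its faces. The key is hidden until the lift.

```bash
python3 -m crank '-10 50 0 0 88; -21 104 0 0 88; -32 158 0 0 88; -43 212 0 0 88; -54 266 0 0 88'; python3 -m crank '-11 54 0 0 88; -22 108 0 0 88; -32 162 0 0 88; -32 164 0 0 88; -32 164 0 0 88'; python3 - <<'E'
from h import *
from scipy.spatial.transform import Rotation as R
print(tri((422.4,216.9),(346.1,173.1)))
o=observe();M=R.from_quat(o["ee_rot"],scalar_first=True).as_matrix()
print(o["joint_pos"], (M.T@(np.array([.527,-.3395,.131])-o["tool_pos"])*1000).round(1), np.degrees(np.arctan2(M[1,1],M[0,1])))
E
```

```text
time: 5.75
tool_pos: [0.522, -0.1744, 0.2917]
ee_rot: [-0.001, 0.995, 0.101, -0.002]
wrist_force: [0.5, -0.3, 0.5]
width: 0.0882
gripper_force: 0.0
time: 6.38
tool_pos: [0.5244, -0.339, 0.2918]
ee_rot: [-0.001, 0.995, 0.101, -0.001]
wrist_force: [-0.4, -0.1, -0.3]
width: 0.0878
gripper_force: 0.0
(array([ 527.28149896, -339.91063999,   99.40911881]), np.float64(2.435175721038972))
[ 0.63533731  0.51336644 -0.18667533  1.60946456  0.10504425  1.03190345
 -0.95003551] [  2.8   1.5 160.8] -78.37841497618304
```

```bash
python3 -m crank '3 1 60 0 88; 3 1 110 0 88; 3 1 145 0 88; 3 1 160 0 88; 3 1 160 0 88'; python3 -m crank '0 0 0 0 50; 0 0 0 0 30; 0 0 0 0 18; 0 0 0 0 15; 0 0 0 0 15' 45;  python3 -m crank '0 0 0 0 15; 0 0 0 0 15; 0 0 0 0 15; 0 0 0 0 15'
```

```text
time: 7.0
tool_pos: [0.5279, -0.3392, 0.1332]
ee_rot: [-0.001, 0.995, 0.102, -0.0]
wrist_force: [0.2, -0.8, 0.4]
width: 0.088
gripper_force: 0.0
time: 7.62
tool_pos: [0.5278, -0.3408, 0.1338]
ee_rot: [0.0, 0.995, 0.101, 0.0]
wrist_force: [-0.5, 0.3, -0.7]
width: 0.0401
gripper_force: 0.0
time: 8.12
tool_pos: [0.5278, -0.3407, 0.1336]
ee_rot: [-0.0, 0.995, 0.101, 0.0]
wrist_force: [0.2, -0.7, -0.3]
width: 0.0218
gripper_force: 44.0
```

Width 21.8 mm, so the head is gripped flat. I lift and look for the key.

```bash
python3 -m crank '0 0 -30 0 15; 0 0 -70 0 15; 0 0 -110 0 15; 0 0 -110 0 15; 0 0 -110 0 15'; python3 - <<'E'
from h import *
im=capture("scene")[:,:,::-1]; cv2.imwrite("pics/scene2.png",im); o=observe()
P=o["tool_pos"]-[0,0,.09]; u,v=proj("scene",P).astype(int); print(u,v,o["tool_pos"])
cv2.imwrite("pics/c4.png",cv2.resize(im[v-28:v+32,u-30:u+30],None,fx=9,fy=9,interpolation=2))
E
```

```text
time: 8.75
tool_pos: [0.527, -0.3404, 0.2425]
ee_rot: [-0.001, 0.995, 0.101, -0.001]
wrist_force: [-0.4, 0.1, -2.9]
width: 0.0219
gripper_force: 44.0
348 159 [ 0.52683645 -0.34025214  0.24205692]
```

View pics/c4.png

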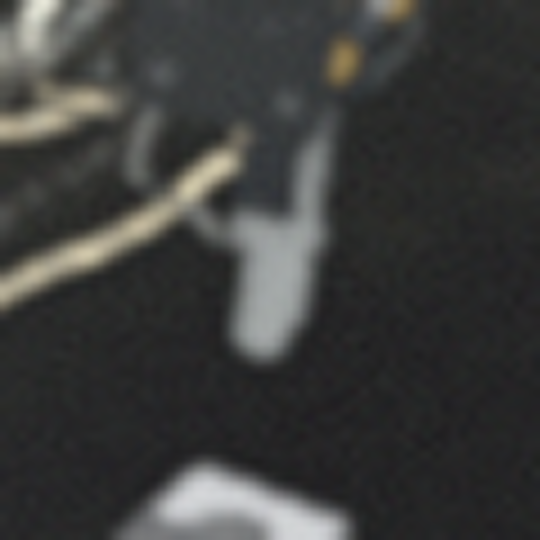

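The lifted shaft is at crop (265,300). The right side of the journal looks wider, which suggests the key is there. I'll measure the silhouette about the axis.

```bash
cat > sil.py <<'E'
from h import *
import sys
def sil(fn,T,foot_off=.123):
    im=cv2.imread(fn) if isinstance(fn,str) else fn
    g=im.astype(float).mean(2)
    for h in (3,7,11,16,20,24,28,32,36,42,48):
        P=np.array(T)-[0,0,foot_off-h/1000]; p=proj("scene",P); q=proj("scene",P+[0,0,.01]); ax=(q-p)/np.linalg.norm(q-p); r=np.array([-ax[1],ax[0]])
        f,_,_,W=cam("scene"); s=f/(W[:3,:3]@P+W[:3,3])[2]/1000
        mm=np.arange(-26,26.1,.5); X=(p[None]+mm[:,None]*s*r).astype(np.float32)
        v=cv2.remap(g.astype(np.float32),X[:,0][None],X[:,1][None],1)[0]
        c=np.argmin(abs(mm)); hi=v[c-6:c+7].mean(); th=(hi+min(v[:20].min(),v[-20:].min()))/2
        i=c
        while i>0 and v[i]>th:i-=1
        j=c
        while j<len(v)-1 and v[j]>th:j+=1
        print(h,mm[i],mm[j],'hi',int(hi),(v[::6]).astype(int).tolist())
if __name__=="__main__": print(sil("pics/scene2.png",[.5268,-.3403,.2421]))
E
python3 sil.py
```

```text
3 -13.5 8.5 hi 162 [38, 36, 37, 55, 89, 128, 153, 163, 165, 162, 145, 115, 78, 48, 35, 35, 38, 36]
7 -13.5 10.0 hi 164 [37, 36, 37, 55, 89, 126, 152, 163, 165, 165, 154, 131, 98, 65, 42, 35, 36, 36]
11 -13.5 12.0 hi 165 [37, 36, 38, 54, 88, 124, 149, 161, 165, 166, 160, 147, 119, 82, 51, 37, 36, 37]
16 -13.0 12.5 hi 165 [35, 35, 38, 50, 85, 122, 148, 162, 166, 165, 163, 156, 128, 89, 56, 39, 35, 37]
20 -13.0 12.5 hi 166 [39, 40, 39, 47, 83, 123, 148, 160, 165, 166, 164, 156, 131, 93, 57, 39, 36, 37]
24 -13.0 13.0 hi 165 [39, 39, 39, 50, 84, 126, 149, 160, 164, 166, 164, 155, 133, 94, 57, 38, 37, 39]
28 -13.0 13.0 hi 165 [38, 38, 39, 51, 85, 127, 151, 161, 164, 166, 166, 157, 134, 96, 56, 39, 39, 41]
32 -13.5 12.5 hi 164 [43, 44, 47, 61, 91, 125, 149, 160, 164, 165, 165, 156, 131, 92, 57, 38, 36, 37]
36 -16.0 13.0 hi 163 [63, 67, 74, 91, 111, 133, 151, 159, 163, 163, 163, 153, 129, 95, 63, 43, 38, 37]
42 -21.5 15.0 hi 157 [101, 94, 102, 122, 139, 149, 154, 157, 158, 156, 158, 156, 143, 114, 81, 53, 41, 39]
48 -20.0 16.0 hi 130 [80, 70, 82, 112, 127, 132, 131, 126, 126, 132, 144, 150, 146, 120, 83, 55, 43, 40]
None
```

```bash
python3 - <<'E'
from h import *
P=np.array([.5685,-.076,.060]); print(proj("scene",P),proj("top",P))
for n,(x0,y0,x1,y1) in {"top":(280,175,343,235),"scene":(265,195,315,245)}.items():
    im=cv2.imread(f"pics/{n}0.png"); print(n,im[y0:y1,x0:x1].min(2)[::3,::3])
from scipy.spatial.transform import Rotation as R
o=observe();M=R.from_quat(o["ee_rot"],scalar_first=True).as_matrix(); print((M.T@(P-o["tool_pos"])*1000).round(1))
E
```

```text
[288.48516441 211.51442306] [311.30238248 200.91644177]
top [[ 34  29  38  29  36  31  30  32  37  31  38  41  30  40  33  36  31  33
   36  42  39]
 [ 35  33  33  35  37  37  35  37  35  42  28  36  37  32  35  40  38  40
   40  34  42]
 [ 33  30  28  29  31  28  33  29  36  39  38  45  58  89 112  66  34  37
   37  37  43]
 [ 32  36  34  34  31  29  29  44  60  81 103 116 126 153 222 105  37  35
   40  34  38]
 [ 37  38  31  34  54  78  98 125 182 231 238 233 201 140 154 119  42  38
   34  37  35]
 [ 32  40  92 147 128 123 137 237 246 247 247 247 247 243 173 129  64  33
   35  32  31]
 [ 35  35 109 219 160 106 238 247 246 247 247 247 247 247 245 156  91  36
   35  34  37]
 [ 38  39  85 127 103 185 247 239 240 247 240 243 247 247 247 234 117  35
   36  36  29]
 [ 36  26  60 121  87 237 244 198 246 235 140 146 242 247 247 246 139  48
   33  33  34]
 [ 39  37  43 101  89 242 239 190 246 225  87 115 241 247 247 246 162  74
   34  36  36]
 [ 35  34  30  71  86 239 245 187 235 246 208 155 246 247 247 246 158 103
   31  29  27]
 [ 36  30  29  62  78 208 247 242 183 228 243 241 241 247 247
[... 1277 characters left out ...]
 243 214 255 255 134  47  44  47  43]
 [ 44  46  76 253 255 201 198 206 202 232 255 255 180 224 127  44  43]
 [ 93  66 127 175 255 255 250 249 252 255 255 252 162 140 116  47  43]
 [171 214 132 153 205 229 251 255 255 249 221 231 149 132  62  43  46]
 [103 173 124  84 171 209 212 216 213 206 198 170 136  89  44  42  43]
 [ 67 170 126 161  94 107 151 176 176 136 125 136 118  44  42  44  43]
 [ 68 160  69 214 101  97 101 106 122 154 215 132  65  41  46  42  42]
 [ 69 170 139 148  43  54  70  92 113 119 158  94  40  44  42  44  44]
 [ 68 113 210  77  46  45  47  44  53  67  81  47  43  42  45  43  41]
 [ 66 152 181  43  48  46  46  44  43  46  41  44  46  44  43  42  43]]
[  94.3 -250.1  182.3]
```

```bash
python3 -m crank '18 -48 0 0 15; 37 -98 0 0 15; 56 -148 0 0 15; 75 -198 0 0 15; 90 -238 0 0 15'; python3 -m crank '4 -12 0 -4 15; 4 -12 0 -4 15; 4 -12 0 -4 15; 4 -12 0 -4 15'; python3 - <<'E'
from h import *
from sil import sil
from scipy.spatial.transform import Rotation as R
im=capture("scene")[:,:,::-1]; cv2.imwrite("pics/scene3.png",im); o=observe(); T=o["tool_pos"]
M=R.from_quat(o["ee_rot"],scalar_first=True).as_matrix(); P=np.array([.5685,-.076,.060]); print(T,(M.T@(P-T)*1000).round(1),np.degrees(np.arctan2(M[1,0],M[0,0])),o["joint_pos"][6])
sil(im,T,.1255)
p=proj("scene",T-[0,0,.12]).astype(int); print(p)
cv2.imwrite("pics/c5.png",cv2.resize(im[p[1]-40:p[1]+50,p[0]-45:p[0]+45],None,fx=6.6,fy=6.6,interpolation=2))
E
```

```text
time: 9.43
tool_pos: [0.5674, -0.0868, 0.2421]
ee_rot: [-0.001, 0.995, 0.102, -0.001]
wrist_force: [0.6, -0.5, -1.7]
width: 0.0218
gripper_force: 44.0
time: 9.93
tool_pos: [0.5693, -0.0784, 0.2433]
ee_rot: [0.0, 0.991, 0.134, -0.0]
wrist_force: [-0.8, -0.3, -1.8]
width: 0.022
gripper_force: 44.0
[ 0.56942173 -0.07815637  0.24347222] [ -0.2  -2.4 183.5] 15.455758475140202 -1.3715319067235496
3 -15.0 8.0 hi 162 [129, 120, 106, 97, 103, 128, 150, 162, 166, 161, 144, 110, 71, 47, 38, 37, 42, 43]
7 -26.0 10.0 hi 165 [140, 134, 125, 115, 119, 138, 156, 164, 167, 165, 153, 129, 98, 65, 48, 41, 39, 39]
11 -26.0 12.5 hi 164 [137, 136, 136, 129, 131, 145, 156, 163, 164, 165, 158, 147, 121, 89, 63, 49, 41, 35]
16 -26.0 13.5 hi 164 [115, 127, 136, 138, 138, 148, 156, 162, 165, 164, 162, 158, 136, 104, 76, 60, 50, 40]
20 -26.0 13.0 hi 164 [110, 122, 128, 129, 136, 147, 157, 161, 165, 163, 165, 160, 140, 104, 78, 65, 60, 49]
24 -26.0 13.0 hi 164 [123, 125, 122, 122, 129, 145, 155, 161, 164, 164, 164, 159, 140, 109, 81, 70, 68, 61]
28 -26.0 13.0 hi 163 [134, 133, 127, 126, 129, 145, 156, 162, 165, 163, 161, 158, 141, 111, 84, 70, 68, 66]
32 -26.0 12.5 hi 162 [132, 139, 137, 136, 137, 147, 156, 161, 161, 163, 161, 155, 139, 109, 84, 68, 67, 68]
36 -26.0 12.5 hi 160 [122, 134, 136, 139, 144, 150, 156, 159, 159, 161, 159, 154, 136, 108, 82, 71, 68, 68]
42 -26.0 14.5 hi 155 [123, 119, 121, 132, 146, 152, 152, 153, 154, 156, 159, 155, 144, 124, 95, 75, 68, 69]
48 -26.0 16.5 hi 132 [121, 129, 133, 136, 143, 142, 134, 126, 123, 136, 147, 150, 148, 134, 104, 78, 70, 70]
[289 194]
```

View pics/c5.png

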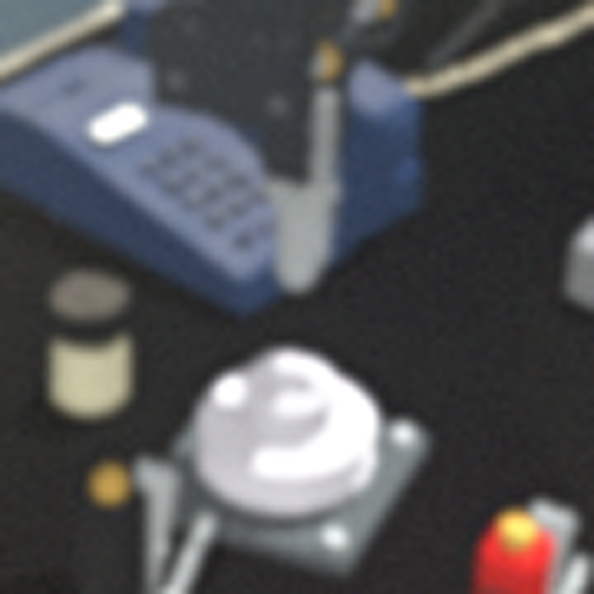

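The crop shows the shaft above the pulley, foot at crop (297,285) and hub centre at (293,385), with the key on the right edge, which matches the keyway side. I correct by 2 mm and go down in small steps.

```bash
python3 -m crank '0 -2 20 0 15; 0 -2 45 0 15; 0 -2 52 0 15; 0 -2 52 0 15' ; python3 -m crank '0 0 4 0 15; 0 0 8 0 15; 0 0 12 0 15; 0 0 12 0 15'
```

```text
time: 10.48
tool_pos: [0.5691, -0.0753, 0.1917]
ee_rot: [-0.0, 0.991, 0.135, -0.0]
wrist_force: [-0.2, -0.8, -1.9]
width: 0.0216
gripper_force: 44.0
time: 10.98
tool_pos: [0.5694, -0.0753, 0.1797]
ee_rot: [0.0, 0.991, 0.136, 0.0]
wrist_force: [1.5, -1.3, -1.3]
width: 0.0215
gripper_force: 43.9
```

```bash
python3 - <<'E'
from h import *
from scipy.spatial.transform import Rotation as R
o=observe(); T=o["tool_pos"];print(T,o["wrist_force"],o["moment"])
M=R.from_quat(o["ee_rot"],scalar_first=True).as_matrix(); P=np.array([.5685,-.076,.060]);print((M.T@(P-T)*1000).round(1))
im=capture("scene")[:,:,::-1]; p=proj("scene",T-[0,0,.12]).astype(int)
cv2.imwrite("pics/c6.png",cv2.resize(im[p[1]-30:p[1]+30,p[0]-30:p[0]+30],None,fx=9,fy=9,interpolation=2))
E
```

```text
[ 0.56941585 -0.07530508  0.17967719] [ 1.50111248 -1.2659366  -1.32789416] [-0.19408116 -0.24139579  0.04405886]
[ -1.1   0.4 119.7]
```

View pics/c6.png

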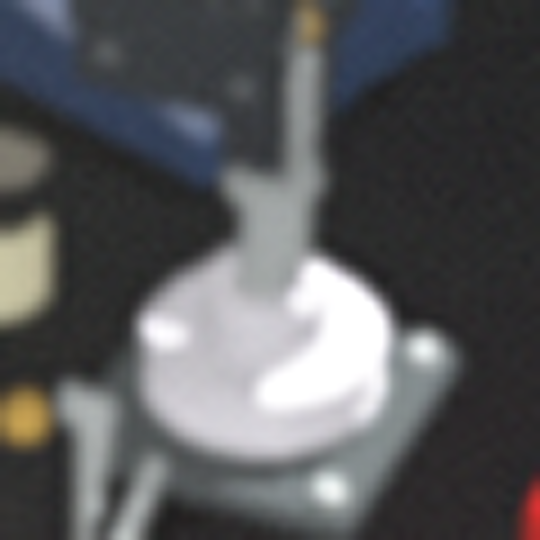

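The shaft foot is entering the hub at crop (270,290), with the key on its right. I continue in small steps.

```bash
python3 -m crank '0 0 2 0 15; 0 0 4 0 15; 0 0 6 0 15; 0 0 6 0 15' ; python3 -m crank '0 0 2 0 15; 0 0 4 0 15; 0 0 6 0 15; 0 0 6 0 15'
```

```text
time: 11.52
tool_pos: [0.5694, -0.0751, 0.1736]
ee_rot: [0.0, 0.991, 0.136, 0.0]
wrist_force: [3.0, -1.6, -3.0]
width: 0.0216
gripper_force: 44.2
time: 12.02
tool_pos: [0.5693, -0.075, 0.1675]
ee_rot: [0.0, 0.991, 0.136, 0.0]
wrist_force: [3.7, -2.7, -2.2]
width: 0.0217
gripper_force: 44.3
```

```bash
python3 -m crank '0.5 0.5 3 0 15; 0.5 0.5 6 0 15; 0.5 0.5 10 0 15; 0.5 0.5 10 0 15' ; python3 -m crank '0 0 3 0 15; 0 0 6 0 15; 0 0 10 0 15; 0 0 10 0 15'
```

```text
time: 12.52
tool_pos: [0.5694, -0.0752, 0.1571]
ee_rot: [-0.0, 0.991, 0.136, -0.0]
wrist_force: [2.9, -1.8, -3.9]
width: 0.0214
gripper_force: 44.3
time: 13.02
tool_pos: [0.5698, -0.0752, 0.1478]
ee_rot: [-0.0, 0.991, 0.136, -0.0]
wrist_force: [0.3, -1.1, 4.7]
width: 0.0218
gripper_force: 44.3
```

On the spring. I press on to the collar contact.

```bash
python3 -m crank '0 0 2 0 15; 0 0 4 0 15; 0 0 6 0 15; 0 0 6 0 15' 58; python3 -m crank '0 0 1 0 15; 0 0 2 0 15; 0 0 3 0 15; 0 0 3 0 15'
```

```text
time: 13.52
tool_pos: [0.5699, -0.0751, 0.1423]
ee_rot: [-0.0, 0.991, 0.136, 0.0]
wrist_force: [-0.1, -1.3, 6.3]
width: 0.0216
gripper_force: 57.3
time: 14.02
tool_pos: [0.57, -0.0751, 0.1408]
ee_rot: [0.0, 0.991, 0.136, 0.0]
wrist_force: [-5.5, 0.0, 21.5]
width: 0.0214
gripper_force: 57.3
```

```bash
python3 -m crank '0 0 0.5 0 15; 0 0 0.5 0 15; 0 0 0.5 0 15; 0 0 0.5 0 15; 0 0 0.5 0 15'; python3 -m crank '0 0 0 0 15; 0 0 0 0 15; 0 0 0 0 15; 0 0 0 0 15; 0 0 0 0 15'; python3 - <<'E'
from h import *
im=capture("scene")[:,:,::-1]
cv2.imwrite("pics/c7.png",cv2.resize(im[175:265,220:330],None,fx=7,fy=6.6,interpolation=2))
E
```

```text
time: 14.65
tool_pos: [0.5701, -0.075, 0.1408]
ee_rot: [0.0, 0.991, 0.136, 0.0]
wrist_force: [-6.0, -0.5, 25.4]
width: 0.0214
gripper_force: 57.3
time: 15.28
tool_pos: [0.5701, -0.075, 0.1407]
ee_rot: [0.0, 0.991, 0.136, 0.0]
wrist_force: [-6.1, -0.3, 25.5]
width: 0.0214
gripper_force: 57.3
```

View pics/c7.png

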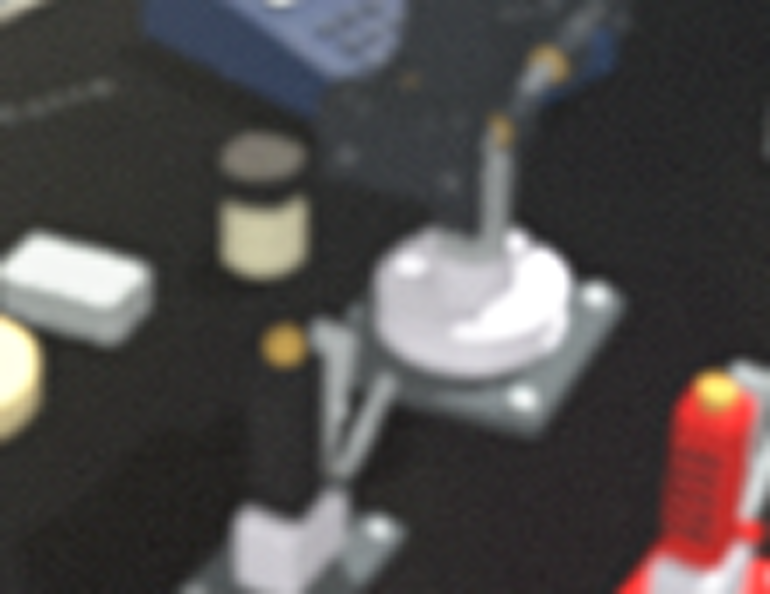

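The collar sits on the hub at crop (470,245). The trigger has sprung back (330,340), and the lens case and gauge block are undisturbed. I hand in.

```bash
python3 -c "
from workcell import *
print(close_job())"
```

```text
the job is handed in; nothing more can be done
None
```

I blew out the bore with one full trigger squeeze, then pushed the keyed shaft home into the pulley; the job was handed in at about 15 s with the shaft still gripped and pressed down at about 25 N, and the verdict was not shown.

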